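# Hold the drawer front for screwing

### The job

Take the drawer front that is as wide as the drawer box (the widest of the three in the rack) and press it squarely on the box's open front, knob outwards, its ends flush with the box's sides and its lower edge level with the box's, standing on or just clear of the jig base. Push the sprung box back gently, until its pointer stands midway between the two pins (about 10 newtons, never over 20), keep that push steady for at least three seconds, and finish while still holding and pushing, so that a colleague can drive the screws. Leave the other fronts in the rack, and the glue bottle, screw tin, screwdriver and offcut where they are.

Things in the scene. Friction and masses are not known exactly. Their poses are not given: they have to be found in the camera images.
- front: The drawer front to fit: upright pale wooden board, 18 mm thick (its x), 240 mm wide (its y), 100 mm tall (its z), about 0.26 kg, a round wooden knob on one face. The widest of the three boards in the rack. Origin: centre of its underside; x points from the knob face to the plain back face. The reading's frame is upright at the start.
- knob (a point): Outer end of that board's knob: 26 mm diameter, stands 25 mm off the knob face (34 mm from the board's mid-plane), centred across the width, its axis 38 mm above the underside; everything above 52 mm is plain board.
- front_mid: A drawer front of the same make, 195 mm wide, otherwise the same sizes. Stays in the rack. Origin as for the first.
- front_small: A drawer front of the same make, 150 mm wide, otherwise the same sizes. Stays in the rack. Origin as for the first.
- rack: Low fixed plywood rack, 210 x 180 mm, origin on the bench under its centre. Three slots 75 mm apart along its x, each parallel to its y; slot floor 8 mm above the bench, between ribs 130 mm long whose tops are 22 mm above the bench and 22 mm apart. One board stands upright in each slot in any order, all knobs towards the rack's -x; boards rise 108 mm above the bench.
- jig: Fixed plywood base, 18 mm thick, 340 mm wide (y), 370 mm long (x, from 100 mm before to 270 mm beyond its origin), origin on the bench plane below the middle of the drawer box's open front at rest. It carries the drawer box on runners, and a wooden back stop with springs. On its +y side two upright 4 mm steel pins (y = 162 mm) flank the place for the pointer.
- box_front (a point): Centre of the lower edge of the drawer box's open front, moving with the box; 20 mm above the bench (2 mm above the jig base). Axes as the jig: +x points into the box, the direction of the push; z up. The box is 240 mm wide over its sides, 95 mm tall, 200 mm deep; sides 14 mm thick, floor 8 mm; open in front and on top, 212 mm clear between the sides, empty. A thin pointer sticks out of its +y side, 35 mm above this point.
- drawer_box (a joint): How far the drawer box has been pushed back against its springs along the jig's +x, m: 0 at rest, up to 0.040. Springs 600 N/m with no preload: about 10 N at 0.017. The pointer stands between the two pins from 0.010 to 0.025 (6 to 15 N). The box comes forward again when the push ends.
- glue: Glue bottle, 52 mm across, 150 mm tall, standing between the rack and the jig; leave alone. Origin: on it, at bench level.
- screw_tin: Small steel cup, 36 mm across, 35 mm tall, on the jig's near -y corner; leave alone. Origin: on it, centre of its underside.
- screwdriver: Screwdriver lying on the bench before the rack; leave alone. Origin: on it, at bench level.
- offcut: Wood offcut, 110 x 60 x 28 mm, lying on the bench before the jig; leave alone. Origin: on it, at bench level.

How it is judged:
On the way, in this order (a step that is already met when the one before it is completed fails the run):
1. the widest drawer front is lifted clear of the rack (height (world z) of front above 0.03 m and contact force between front and rack below 0.1 N), for 0.1 s.
2. the front is held flush on the box, knob outwards, with the pointer between the pins, for two seconds (contact force between front and drawer_box between 5 and 16.5 N and value of joint drawer_box between 0.008 and 0.027 m and y of front in the frame of box_front between -0.007 and 0.007 m and z of front in the frame of box_front between -0.005 and 0.007 m and x of front in the frame of box_front below 0 m and angle between the y axis of front and the y axis of box_front, either way round below 0.05 rad and angle between the z axis of front and the z axis of box_front, either way round below 0.06 rad and x of knob in the frame of box_front below -0.03 m and contact force between the fingers and front above 2 N), for 2 s.
At the end, for the whole second after the job is handed in: Fingers still bear on the front (over 2 N), which presses the box with 5-16.5 N, box 8-27 mm back; front centred within 7 mm, underside 5 mm below to 7 mm above the box's, square within 0.05 rad in line and 0.06 rad upright, knob outwards, at rest. The robot ends holding (all of step 2 and linear speed of front below 0.01 m/s); the arm keeps its last pose, push and grip.
It fails at once if the front is pressed on the box with more than 20 N (contact force between front and drawer_box above 20 N).
It fails at once if another drawer front is moved more than 20 mm (distance of any of front_mid, front_small from where it was at the start of the episode above 0.02 m).
It fails at once if a bystander is moved more than 30 mm (distance of any of glue, screw_tin, screwdriver, offcut from where it was at the start of the episode above 0.03 m).
It also fails if it takes over 54 s, if anything falls off the work surface, if the arm or the gripper's body presses on something with over 40 N, if the wrist force passes 120 N, or if a joint passes its speed limit or range.

### The arm

A 6-joint arm with a two-finger parallel gripper is mounted at the origin on the work surface. World frame = base frame: x ahead of the robot, y to its left, z up, the work surface at z = 0. Lengths are in m, angles in rad, forces in N, time in s.
With the tool pointing down it reaches from about 0.2 to 0.875 m from the base axis. Payload 3.4 kg.
Tool frame: the origin (TCP) lies between the finger pads; the fingertips stand 25 mm ahead of it and the grasp point (between the pads) lies 6 mm ahead of it (r.nose_length is the z of the fingertips in the tool frame, in m); z points along the fingers, x is the direction in which the jaws open and shut, and the axes are right-handed (so a half turn about z gives the same grasp; the last joint's range is limited). The gripper opens to 94 mm and grips with 3 to 60 N. Pads are 16 mm wide; open, the fingers measure 119 mm over their backs; the gripper's body (75 mm by 177 mm) begins 78 mm behind the grasp point.
Start: joints at [-1.319, 0.276, 1.505, -0, 1.361, -0.121], TCP at [0.209, -0.536, 0.207] pointing down, gripper open.
Joint ranges: [-2.89, 2.89], [-0.75, 2.08], [0.22, 2.7], [-1.18, 4.32], [0.11, 2.71], [-2.7, 2.7]. Speed limits (rad/s): [2.57, 2.57, 3.14, 3.14, 3.14, 3.14].

### API

Orientations are given as a unit quaternion [w, x, y, z].
In Python, from plant import r, gripper_to, inverse_kinematics, vision, models, telemetry gives the robot as it stands. Calls block until the motion is done:
- r.move_to(position, orientation): joint-space move of the TCP to a pose.
- r.move_l(position, rot=None, vel=0.15, guard=None): straight line of the TCP; rot=None keeps the orientation; vel is the mean speed in m/s. With guard (N) it stops when the force on the tool has changed by that much, and returns True; else False.
- r.movej(angles): joint-space move.
- gripper_to(opening, f_grip=None): finger opening in m; f_grip is the grip in N (None keeps the last); returns when the fingers have stopped.
- r.hold(seconds).
- inverse_kinematics(position, orientation): joint angles nearest the present ones, or None.
- vision.snapshot(name): name is "scene" or "side" or "wrist"; returns the picture (400x640x3 uint8, red, green, blue); there is no depth.
- vision.get_calibration(name): a dict with "fx", "fy", "cx", "cy" (pixels), "position" and "orientation" of the camera in the world. Camera axes: x right, y down, z forward; pixel columns grow to the right and rows downward; lengths in m; the calibration is good to about 2 mm. A picture is of the moment at which its call begins: read the wrist's pose just before it. get_calibration takes no time and is no camera call; for the wrist camera it gives the pose at the moment of the call.
A pose or a line that the arm cannot do raises r.PlanningError and nothing moves.
- r.sign_off(): hands the job in, once; it reports no verdict.
Trained networks look in the newest picture that a camera, given by its name, has taken for a name from the list of things; names that differ only in an ending like _2 or _b are one class to them, and where a whole thing is asked for, a point or a joint stands for the part that bears it (a point fixed in the world has none). Each returns a list of dicts, best first, with "score" (0 to 1); they miss things now and then, are a little off and sometimes report something else, mostly with a low value. They report only what shows in the picture. A call takes as long as a camera call.
- models.boxes_of(thing, camera): "at" ([x, y, z] in m, in world coordinates, good to about 4 mm: the middle of the surface that is visible of it).
- models.regions_of(thing, camera): "pixels" (400x640 bool, what is visible of it).
- models.mark_of(thing, camera): "at" ([x, y, z] in m, in world coordinates, good to about 4 mm: a listed point, or the origin of a listed thing).
Readings, each from a call of its own:
- telemetry.current_t(): time.
- telemetry.current_joints(): joint angles.
- telemetry.current_dq(): joint speeds.
- telemetry.current_joint_efforts(): joint torques, N m.
- telemetry.current_ee_pos(): TCP position.
- telemetry.current_tool_rot(): TCP orientation.
- telemetry.current_wrist_force(): force on the tool from outside, world axes, zero at the start.
- telemetry.current_torque(): the same for the moment, N m.
- telemetry.current_opening(): finger opening in m.
Only numpy, scipy, OpenCV 4.12 (cv2) and the standard library are available. Lean on these libraries where they do the work, as an engineer would, in place of code of your own. Each camera call takes 0.05 s, during which the arm holds its last target.

## Working session

There is one attempt and no reset: what is moved stays moved. The work goes in short steps, each a Python script; the robot and the scene stay as the last script left them, time stands still between calls to the robot, and variables do not carry over. Pictures are saved under pics/ and viewed, and the job is handed in when it is done.

```bash
ls; mkdir -p pics; python3 - <<'E'
from plant import r, vision, models, telemetry
import cv2
for c in ("scene","side","wrist"):
    im=vision.snapshot(c); cv2.imwrite(f"pics/{c}0.png",im[:,:,::-1])
    k=vision.get_calibration(c); print(c,k)
for c in ("scene","side"):
    for t in ("front","front_mid","front_small","rack","jig","box_front","knob","glue","screw_tin","screwdriver","offcut"):
        m=models.mark_of(t,c); print(c,t,[( [round(float(v),3) for v in d["at"]],round(d["score"],2)) for d in m[:2]])
print(telemetry.current_t(), r.nose_length, telemetry.current_tool_rot())
E
```

```text
pics
scene {'fx': 487.8517540955311, 'fy': 487.8517540955311, 'cx': 319.4539699016232, 'cy': 199.02596335940638, 'position': array([1.04059794, 0.11529443, 1.03750512]), 'orientation': array([-0.15448376,  0.56135579,  0.78548153, -0.20984091])}
side {'fx': 434.1939799418117, 'fy': 434.1939799418117, 'cx': 316.6508676576408, 'cy': 189.40270611085165, 'position': array([0.14386545, 0.72965658, 0.80320148]), 'orientation': array([ 0.09354498, -0.18940758,  0.88444461, -0.41609113])}
wrist {'fx': 277.31738221537427, 'fy': 277.31738221537427, 'cx': 322.70093611679954, 'cy': 196.82754358202905, 'position': array([ 0.28628636, -0.50574835,  0.38494962]), 'orientation': array([ 0.11683917,  0.81763142, -0.55790342, -0.08106325])}
scene front [([0.525, 0.259, 0.012], 0.8)]
scene front_mid [([0.596, 0.249, 0.009], 0.66)]
scene front_small [([0.453, 0.282, 0.011], 0.79)]
scene rack [([0.525, 0.263, 0.002], 0.58)]
scene jig [([0.501, -0.237, -0.001], 0.68)]
scene box_front [([0.502, -0.238, 0.015], 0.6), ([0.491, 0.265, 0.044], 0.5)]
scene knob [([0.493, 0.265, 0.048], 0.78)]
scene glue [([0.436, -0.003, 0.001], 0.83)]
scene screw_tin [([0.436, -0.388, 0.02], 0.6)]
scene screwdriver [([0.392, 0.301, 0.002], 0.66)]
scene offcut [([0.356, -0.257, 0.0], 0.72)]
side front [([0.528, 0.259, 0.011], 0.86)]
side front_mid [([0.6, 0.245, 0.009], 0.7)]
side front_small [([0.451, 0.285, 0.007], 0.65)]
side rack [([0.526, 0.267, -0.001], 0.82)]
side jig [([0.507, -0.237, 0.002], 0.93)]
side box_front [([0.503, -0.241, 0.019], 0.89)]
side knob [([0.491, 0.262, 0.046], 0.83)]
side glue [([0.441, -0.003, -0.004], 0.82)]
side screw_tin [([0.433, -0.386, 0.016], 0.46)]
side screwdriver [([0.387, 0.303, -0.0], 0.81), ([0.6, 0.249, 0.008], 0.42)]
side offcut [([0.36, -0.256, -0.002], 0.67)]
1.25 0.025 [ 5.71963190e-05  8.25907103e-01 -5.63806220e-01  3.74022904e-05]
```

View pics/scene0.png

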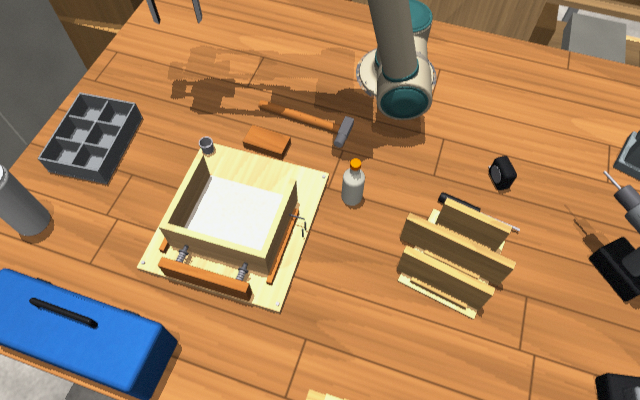

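View pics/side0.png

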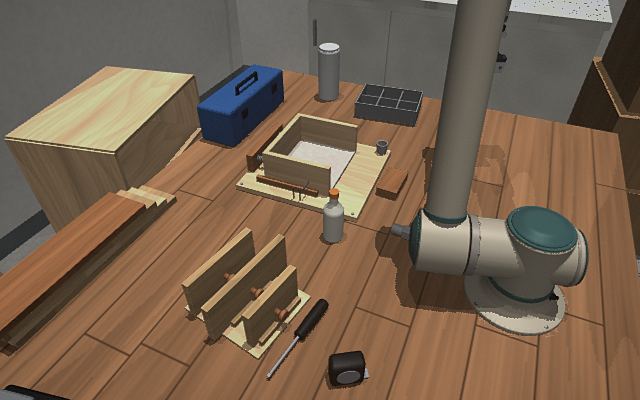

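View pics/wrist0.png

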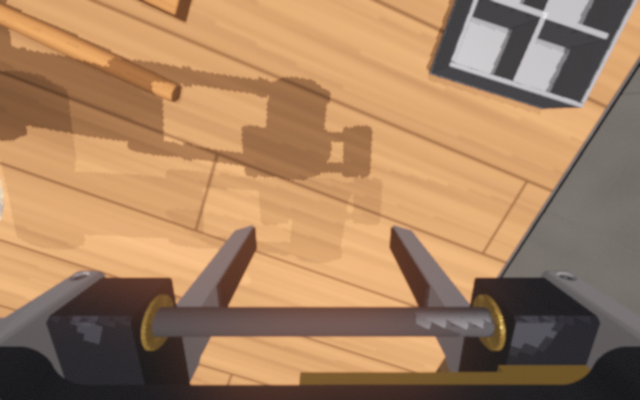

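Scene: the middle board of the rack (scene px ~(460,250)) is the widest. The jig is at left with the box's open front towards the robot and the tin at (206,145). Next I'll get both yaws, from image edges and from an overhead wrist view.

```bash
cat > h.py <<'E'
from plant import r, gripper_to, inverse_kinematics, vision, models, telemetry
import numpy as np, cv2
from scipy.spatial.transform import Rotation as R
def quat(yaw):  # tool down, tool x at yaw in world
    m=np.array([[np.cos(yaw),np.sin(yaw),0],[np.sin(yaw),-np.cos(yaw),0],[0,0,-1]])
    q=R.from_matrix(m).as_quat(); return [q[3],q[0],q[1],q[2]]
def cam(k):
    q=k["orientation"]; return R.from_quat([q[1],q[2],q[3],q[0]]).as_matrix()
def ray(k,u,v,z):
    d=cam(k)@np.array([(u-k["cx"])/k["fx"],(v-k["cy"])/k["fy"],1]); p=k["position"]
    return p+d*(z-p[2])/d[2]
def proj(k,P):
    c=cam(k).T@(np.asarray(P,float)-k["position"]); return np.array([k["fx"]*c[0]/c[2]+k["cx"],k["fy"]*c[1]/c[2]+k["cy"]])
def save(n,im): cv2.imwrite(f"pics/{n}.png",np.ascontiguousarray(im[:,:,::-1]))
E
python3 - <<'E'
from h import *
k=vision.get_calibration("scene")
a=ray(k,193,143,.018);b=ray(k,328,175,.018);c=ray(k,281,310,.018);d=ray(k,139,268,.018)
for p in (a,b,c,d): print(p.round(3))
print(np.linalg.norm(a-b),np.linalg.norm(b-c)); print("jig yaw",np.arctan2(*(c-b)[1::-1]),np.arctan2(*(d-a)[1::-1]), np.arctan2(*(b-a)[1::-1])-np.pi/2)
print(telemetry.current_joints().round(3))
for s in(-0.24,): 
  for y in (s,s+np.pi): print(inverse_kinematics([.526,.261,.40],quat(y)))
for y in (0,np.pi): print(inverse_kinematics([.45,-.238,.3],quat(y)))
E
```

```text
[ 0.424 -0.432  0.018]
[ 0.404 -0.071  0.018]
[ 0.763 -0.058  0.018]
[ 0.776 -0.392  0.018]
0.3614809659543194 0.35889595781668576
jig yaw 0.035781605636569895 0.11396780751451963 0.05634251351612063
[-1.319  0.276  1.505 -0.     1.361 -0.121]
[ 3.42135075e-01  2.56632167e-01  1.07078673e+00 -4.44089210e-16
  1.81417376e+00  5.82135075e-01]
[ 3.42135075e-01  2.56632167e-01  1.07078673e+00 -4.44089210e-16
  1.81417376e+00 -2.55945758e+00]
[-6.23245803e-01  1.35456097e-01  1.46293777e+00 -4.44089210e-16
  1.54319879e+00 -6.23245803e-01]
[-6.23245803e-01  1.35456097e-01  1.46293777e+00 -4.44089210e-16
  1.54319879e+00  2.51834685e+00]
```

```bash
python3 - <<'E'
from h import *
for n,p,y in (("jig",[.52,-.33,.36],0.06),("rack",[.525,.19,.40],-0.24)):
    r.move_to(p,quat(y)); k=vision.get_calibration("wrist"); im=vision.snapshot("wrist"); save("w_"+n,im)
    np.save(f"w_{n}.npy",k,allow_pickle=True)
    print(k["position"],telemetry.current_t())
    for t in ("front","front_mid","front_small","rack","jig","box_front","knob"):
        m=models.mark_of(t,"wrist"); print(t,[( [round(float(v),3) for v in d["at"]],round(d["score"],2)) for d in m[:2]])
E
```

```text
[ 0.51490811 -0.24905859  0.53785515] 2.7917
front []
front_mid []
front_small []
rack []
jig [([0.506, -0.239, -0.003], 0.88)]
box_front [([0.363, -0.258, -0.0], 0.68), ([0.503, -0.241, 0.023], 0.58)]
knob []
[0.54528489 0.26888181 0.57829071] 5.0833
front [([0.53, 0.259, 0.01], 0.9)]
front_mid [([0.6, 0.254, 0.012], 0.76)]
front_small [([0.457, 0.286, 0.008], 0.72)]
rack [([0.529, 0.268, 0.001], 0.93)]
jig [([0.508, -0.237, -0.003], 0.56), ([0.601, 0.253, 0.01], 0.54)]
box_front [([0.503, -0.239, 0.022], 0.94), ([0.434, -0.002, -0.002], 0.54)]
knob [([0.489, 0.264, 0.043], 0.96)]
```

View pics/w_jig.png

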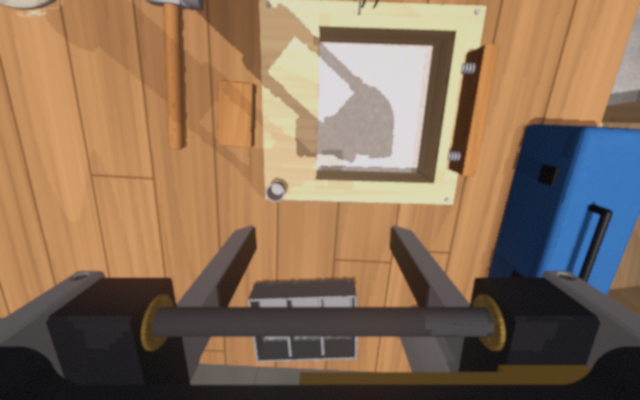

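View pics/w_rack.png

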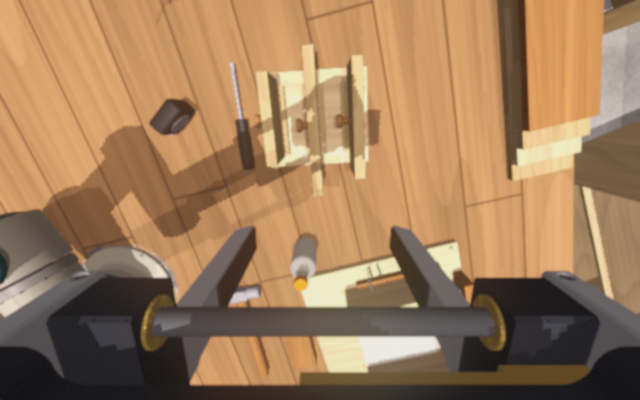

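Both views look sharp enough: the jig base spans px (260..487, 2..205), and the widest board's top edge runs from (308,45) to (318,195). I'll enlarge them to read the corners.

```bash
python3 - <<'E'
import cv2
a=cv2.imread("pics/w_jig.png")[0:210,235:500]; cv2.imwrite("pics/cj.png",cv2.resize(a,None,fx=2.8,fy=2.8,interpolation=2))
a=cv2.imread("pics/w_rack.png")[35:205,240:390]; cv2.imwrite("pics/cr.png",cv2.resize(a,None,fx=3.5,fy=3.5,interpolation=2))
E
```

```text
(no output)
```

View pics/cj.png

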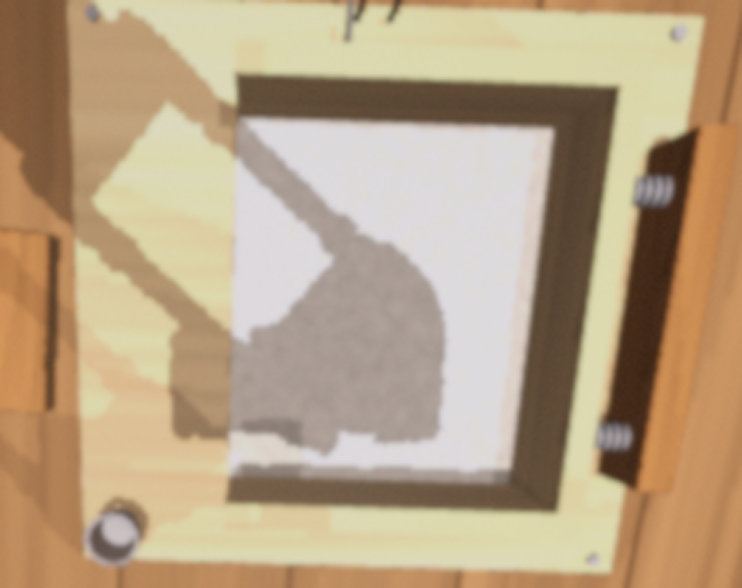

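View pics/cr.png

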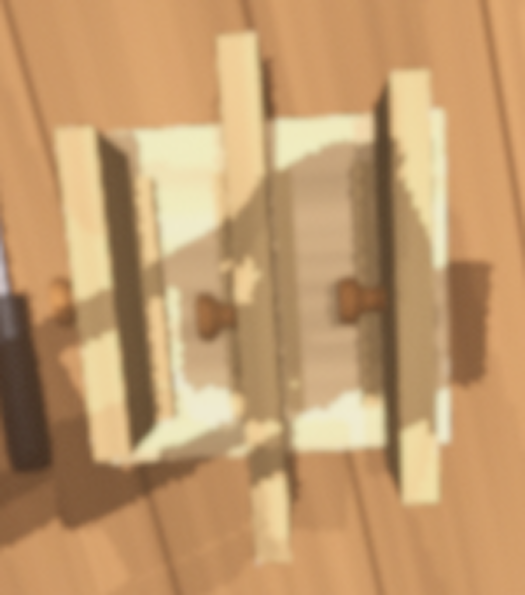

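```bash
python3 - <<'E'
from h import *
from scipy.optimize import least_squares
kj=np.load("w_jig.npy",allow_pickle=True).item(); kr=np.load("w_rack.npy",allow_pickle=True).item()
def fit(k,obj,px,x0):
    def T(p): c,s=np.cos(p[2]),np.sin(p[2]); return [(p[0]+c*a-s*b,p[1]+s*a+c*b,z) for a,b,z in obj]
    f=lambda p:np.ravel([proj(k,q)-u for q,u in zip(T(p),px)])
    s=least_squares(f,x0); print(s.x.round(4),s.fun.round(1)); return s.x
j=lambda l:[(235+u/2.8,v/2.8) for u,v in l]; q=lambda l:[(240+u/3.5,35+v/3.5) for u,v in l]
fit(kj,[(-.1,-.17,.018),(.27,-.17,.018),(.27,.17,.018)],j([(85,555),(612,572),(704,16)]),[.5,-.24,.05])
fit(kj,[(0,.106,.115),(0,-.106,.115)],j([(238,72),(228,500)]),[.5,-.24,.05])
def bd(w): return [(-.009,w,.108),(.009,w,.108),(-.009,-w,.108),(.009,-w,.108)]
fit(kr,bd(.12),q([(219,36),(257,32),(258,562),(290,560)]),[.525,.26,-.24])
fit(kr,bd(.0975),q([(392,72),(430,69),(402,503),(438,502)]),[.525,.26,-.24])
fit(kr,bd(.075),q([(57,128),(95,126),(95,462),(130,460)]),[.525,.26,-.24])
E
```

```text
[ 0.5053 -0.2391  0.0285] [-0.4  0.8 -0.4  0.2  0.7 -0.6]
[ 0.5068 -0.2385  0.0292] [ 0.  -0.5 -0.   0.7]
[ 0.5266  0.257  -0.1797] [-0.5 -0.4  0.4 -0.1 -0.5  0.4  0.5  0.4]
[ 0.6004  0.2471 -0.1826] [-0.4 -0.2  0.4 -0.1 -0.   0.4  0.1  0.1]
[ 0.4546  0.282  -0.1839] [-0.3  0.3  0.3  0.1 -0.2 -0.2  0.2 -0.2]
```

Rack yaw is −0.182 for all three boards, with the spacing correct. Jig yaw is +0.029, and the box front is at (0.506, −0.239), matching the marks. Now the grasp.

```bash
python3 - <<'E'
from h import *
y=-.182; gripper_to(.05,40)
r.move_to([.5266,.257,.22],quat(y)); 
print(r.move_l([.5266,.257,.094],vel=.1,guard=6), telemetry.current_ee_pos())
print(gripper_to(.0,40), telemetry.current_opening(), telemetry.current_wrist_force().round(1))
print(r.move_l([.5266,.257,.29],vel=.12)); r.hold(.3)
print(telemetry.current_ee_pos(),telemetry.current_wrist_force().round(2),telemetry.current_torque().round(2),telemetry.current_t(),telemetry.current_opening())
for c in("scene","side"):
    save("g_"+c,vision.snapshot(c))
    for t in("front","knob"): print(c,t,[d["at"].round(3) if hasattr(d["at"],"round") else d["at"] for d in models.mark_of(t,c)[:1]])
save("g_w",vision.snapshot("wrist"))
print(np.linalg.norm([0]))
E
python3 -c "
import cv2,numpy as np
a=[cv2.imread(f'pics/g_{c}.png') for c in('scene','side','w')]
cv2.imwrite('pics/g_all.png',np.vstack([np.hstack([a[0][150:400,320:640],a[1][100:350,150:470]]),a[2][:340]]))"
```

```text
False [0.52715707 0.25719927 0.09468997]
False 0.017795122971015705 [-0.9 -0.3  1.6]
False
[0.52650595 0.25697718 0.28975907] [ 0.42  0.27 -3.17] [ 0.01 -0.06  0.01] 11.1417 0.017778452800695885
scene front [[0.5254, 0.2637, 0.2082]]
scene knob [[0.4942, 0.2621, 0.2423]]
side front [[0.5269, 0.2568, 0.2098]]
side knob [[0.4962, 0.264, 0.244]]
0.0
```

View pics/g_all.png

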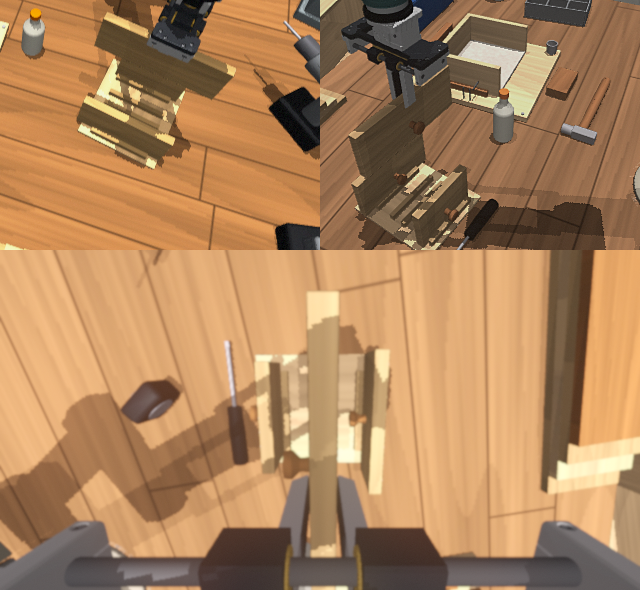

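Board is held upright, knob towards the robot; the other boards are in place. I'll check the board's offset in the grip from its +y end (wrist px (308..338, 42)).

```bash
python3 - <<'E'
from h import *
k=vision.get_calibration("wrist"); t=telemetry.current_ee_pos()
for z in(.304,.308):
  for u in(308,338):
    d=(ray(k,u,42,z)-t)[:2]; c,s=np.cos(-.182),np.sin(-.182); print(z,u,c*d[0]+s*d[1],-s*d[0]+c*d[1])
for p in([.526,.257,.304],):
    for a in(.12,-.12):
        c,s=np.cos(-.182),np.sin(-.182)
        for n in("scene","side"): print(a,n,proj(vision.get_calibration(n),[p[0]-s*a,p[1]+c*a,.304]),proj(vision.get_calibration(n),[p[0]-s*a,p[1]+c*a,.204]))
a=cv2.imread("pics/g_scene.png");b=cv2.imread("pics/g_side.png")
A=cv2.resize(a[150:270,400:570],None,fx=4,fy=4)[:480,:680];cv2.imwrite("pics/ga.png",A)
cv2.imwrite("pics/gb.png",cv2.resize(b[160:350,170:320],None,fx=3,fy=3))
E
```

```text
0.304 308 -0.007561249198261271 0.11951634720366017
0.304 338 0.008380231195192767 0.11951656072310302
0.308 308 -0.007369094655065033 0.11860301602665045
0.308 338 0.00818484094794963 0.11860322435533653
0.12 scene [554.47482049 222.26035349] [531.91087335 246.87648515]
0.12 side [181.09306225 236.05944141] [192.88710618 276.2184981 ]
-0.12 scene [423.94974083 164.64144718] [414.31399081 192.91628062]
-0.12 side [275.45424164 163.10681037] [278.70370576 201.69078123]
```

View pics/ga.png

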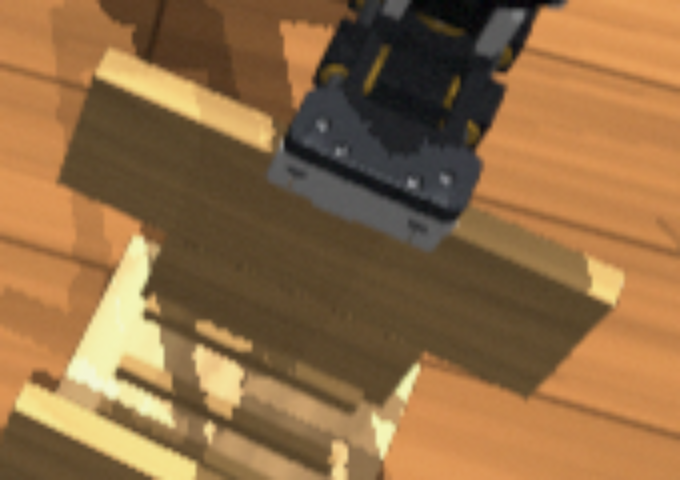

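View pics/gb.png

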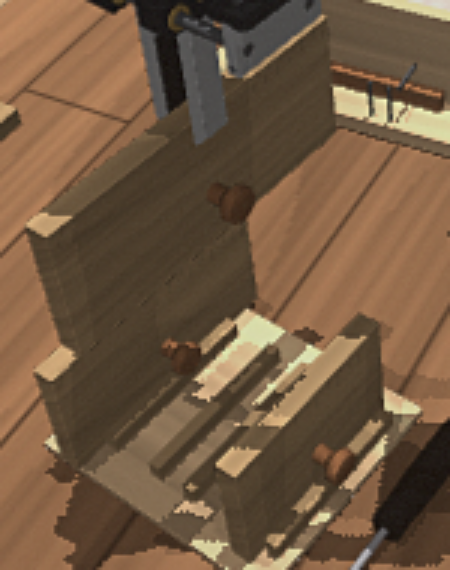

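Board corners land within 1–2 px of the prediction, so it's centred and upright. Carrying it to the jig and lowering it about 30 mm in front of the box.

```bash
cat >> h.py <<'E'
JY=.029; B=np.array([.506,-.2388]); JX=np.array([np.cos(JY),np.sin(JY)]); JN=np.array([-np.sin(JY),np.cos(JY)])
def P(x,z,y=0): return [*(B+JX*x+JN*y),z]
E
python3 - <<'E'
from h import *
r.move_to(P(-.04,.29),quat(JY)); print(telemetry.current_t(),telemetry.current_ee_pos())
print(r.move_l(P(-.04,.107),vel=.1,guard=5)); r.hold(.2)
print(telemetry.current_ee_pos(),telemetry.current_wrist_force().round(2),telemetry.current_t())
for c in("scene","side"):
    save("p_"+c,vision.snapshot(c))
    for t in("front","knob","box_front"): print(c,t,[d["at"].round(3) for d in models.mark_of(t,c)[:1]])
k=vision.get_calibration("wrist");np.save("w_p.npy",k,allow_pickle=True);save("p_w",vision.snapshot("wrist"))
a=cv2.imread("pics/p_scene.png");b=cv2.imread("pics/p_side.png");w=cv2.imread("pics/p_w.png")
cv2.imwrite("pics/p_all.png",np.vstack([np.hstack([cv2.resize(a[110:320,130:340],(400,400)),cv2.resize(b[60:240,230:410],(400,400))])]))
E
```

```text
13.3083 [ 0.46645402 -0.23921585  0.29005063]
False
[ 0.46615882 -0.24003818  0.1072907 ] [-1.14  0.44 -2.05] 15.4917Traceback (most recent call last):
  File "<stdin>", line 7, in <module>
AttributeError: 'list' object has no attribute 'round'. Did you mean: 'count'?
```

```bash
python3 - <<'E'
from h import *
for c in("scene","side"):
    save("p_"+c,vision.snapshot(c))
    for t in("front","knob","box_front"): print(c,t,[np.round(d["at"],3) for d in models.mark_of(t,c)[:1]])
k=vision.get_calibration("wrist");np.save("w_p.npy",k,allow_pickle=True);save("p_w",vision.snapshot("wrist"))
a=cv2.imread("pics/p_scene.png");b=cv2.imread("pics/p_side.png");w=cv2.imread("pics/p_w.png")
cv2.imwrite("pics/p_all.png",np.vstack([np.hstack([cv2.resize(a[110:320,130:340],(400,400)),cv2.resize(b[60:240,230:410],(400,400))])]))
E
```

```text
scene front [array([ 0.465, -0.236,  0.024])]
scene knob [array([ 0.358, -0.256, -0.   ])]
scene box_front [array([ 0.503, -0.241,  0.019])]
side front [array([ 0.467, -0.236,  0.024])]
side knob [array([ 0.433, -0.243,  0.058])]
side box_front [array([ 0.503, -0.236,  0.021])]
```

View pics/p_all.png

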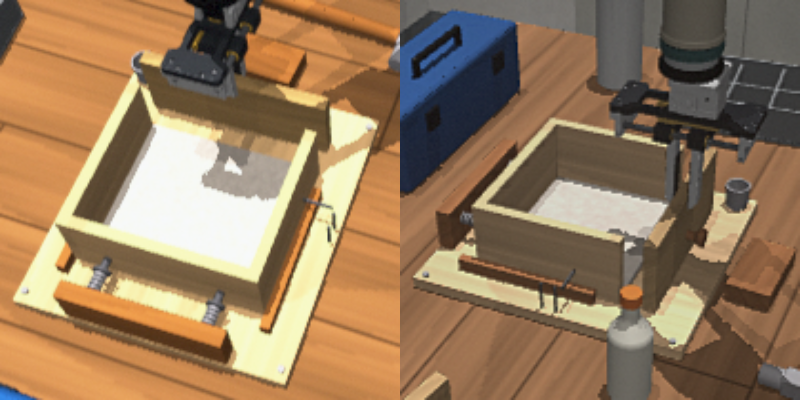

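View pics/p_w.png

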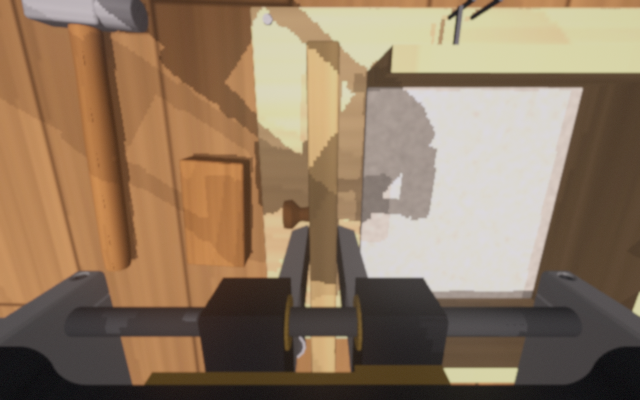

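Board stands in front of the open box, clear of the tin. In the wrist view the board end is at (323,41) and the box's outer +y top corner at (393,45). Comparing them in the jig frame.

```bash
python3 - <<'E'
from h import *
k=np.load("w_p.npy",allow_pickle=True).item()
for n,u,v,z in(("board",308,41,.122),("board",338,41,.122),("box",394,45,.115),("boxinner",365,84,.115)):
    d=ray(k,u,v,z)[:2]-B; print(n,(d@JX).round(4),(d@JN).round(4))
a=cv2.imread("pics/p_w.png")[20:110,290:440]; cv2.imwrite("pics/pc.png",cv2.resize(a,None,fx=5,fy=5,interpolation=2))
E
```

```text
board -0.0476 0.1197
board -0.0317 0.1197
box -0.0004 0.1194
boxinner -0.0156 0.0993
```

View pics/pc.png

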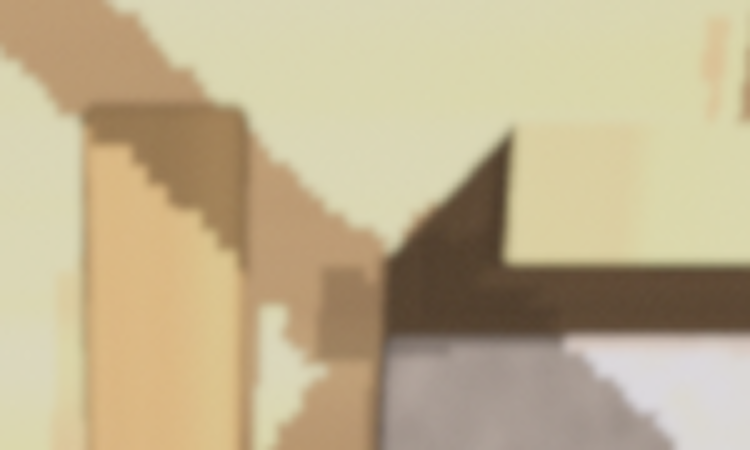

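Ends match within 0.5 mm. Now the gentle push, watching the force.

```bash
python3 - <<'E'
from h import *
r.move_l(P(-.016,.1065),vel=.05); r.hold(.4)
f0=np.mean([telemetry.current_wrist_force() for _ in range(3)],axis=0); print("tare",f0.round(2))
def st(x):
    f=telemetry.current_wrist_force()-f0; e=telemetry.current_ee_pos(); d=e[:2]-B
    print(x,"Fx",round(f[:2]@JX,2),f.round(2),"x",round(d@JX,4),"z",round(e[2],4),"M",telemetry.current_torque().round(2),round(telemetry.current_t(),1)); return -(f[:2]@JX)
for x in(-.011,-.006,-.002,.002,.005):
    g=r.move_l(P(x,.1065),vel=.02,guard=13); r.hold(.15); F=st(x)
    if g or F>9.5: print("stop",g); break
save("q_side",vision.snapshot("side")); save("q_scene",vision.snapshot("scene"))
a=cv2.imread("pics/q_scene.png");b=cv2.imread("pics/q_side.png")
cv2.imwrite("pics/q_all.png",np.hstack([cv2.resize(a[110:320,130:340],(400,400)),cv2.resize(b[60:240,230:410],(400,400))]))
E
```

```text
tare [-0.55 -0.33 -3.31]
-0.011 Fx 0.08 [0.05 0.89 0.94] x -0.011 z 0.1065 M [-0.04 -0.06 -0.02] 17.6
-0.006 Fx -2.11 [-2.14  0.97  0.93] x -0.0065 z 0.1064 M [-0.04  0.46 -0.06] 18.2
-0.002 Fx -4.73 [-4.7  -1.25  2.91] x -0.0025 z 0.1064 M [-0.1   0.8  -0.05] 18.7
0.002 Fx -5.35 [-5.33 -0.85  2.68] x 0.0007 z 0.1064 M [-0.12  1.12 -0.04] 19.2
0.005 Fx -7.18 [-7.17 -0.63  4.45] x 0.003 z 0.1064 M [-0.25  1.41 -0.01] 19.6
```

View pics/q_all.png

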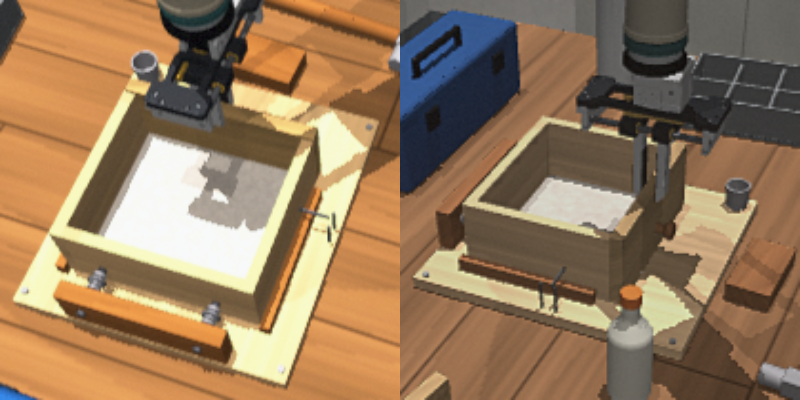

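Box displacement and force agree (≈12 mm, 7.2 N at 600 N/m). Pushing on to about 10 N.

```bash
python3 - <<'E'
from h import *
f0=np.array([-.55,-.33,-3.31])
def st(x):
    f=telemetry.current_wrist_force()-f0; e=telemetry.current_ee_pos(); d=e[:2]-B
    print(x,"Fx",round(f[:2]@JX,2),f.round(2),"x",round(d@JX,4),"yoff",round(d@JN,4),"z",round(e[2],4),round(telemetry.current_t(),1)); return -(f[:2]@JX)
for x in(.008,.0105,.0115):
    r.move_l(P(x,.1065),vel=.02,guard=8); r.hold(.25); F=st(x)
    if F>9.6: break
r.hold(1); st("held")
print(telemetry.current_opening())
for c in("scene","side"):
    save("s_"+c,vision.snapshot(c))
    for t in("front","knob","box_front"): print(c,t,[np.round(d["at"],3) for d in models.mark_of(t,c)[:1]])
k=vision.get_calibration("wrist");np.save("w_s.npy",k,allow_pickle=True);save("s_w",vision.snapshot("wrist"))
a=cv2.imread("pics/s_scene.png");b=cv2.imread("pics/s_side.png");w=cv2.imread("pics/s_w.png")
cv2.imwrite("pics/s_all.png",np.hstack([cv2.resize(a[150:250,170:320],(400,270)),cv2.resize(b[110:220,280:400],(400,360))[:270]]) )
cv2.imwrite("pics/s_side2.png",cv2.resize(b[100:220,240:400],(800,600),interpolation=2))
E
```

```text
0.008 Fx -9.26 [-9.25 -0.62  5.21] x 0.0053 yoff 0.0001 z 0.1064 20.3
0.0105 Fx -10.27 [-10.25  -0.91   5.79] x 0.0072 yoff 0.0001 z 0.1064 20.8
held Fx -9.9 [-9.88 -0.75  6.66] x 0.0072 yoff 0.0002 z 0.1064 21.8
0.017317133356369134
scene front [array([ 0.512, -0.233,  0.027])]
scene knob [array([ 0.48 , -0.239,  0.059])]
scene box_front [array([ 0.522, -0.239,  0.018])]
side front [array([ 0.517, -0.236,  0.027])]
side knob [array([ 0.48 , -0.24 ,  0.058])]
side box_front [array([ 0.517, -0.238,  0.017])]
```

View pics/s_side2.png

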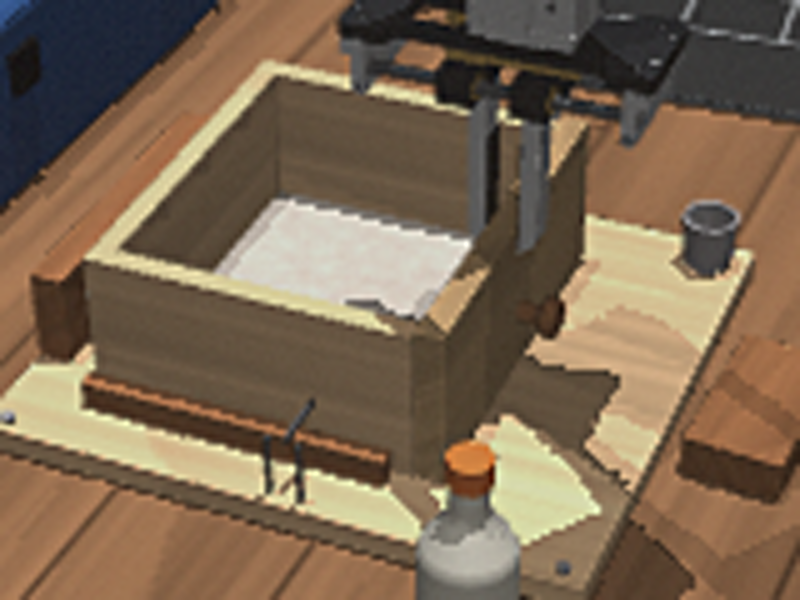

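View pics/s_w.png

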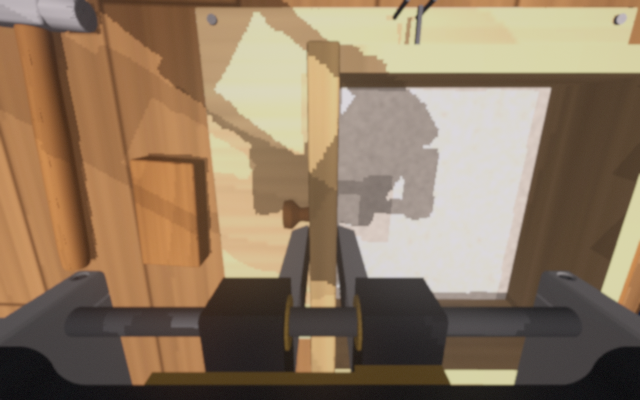

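Flush, knob outward, pointer between the pins at about (290,440). The front mark reads 27 mm high though, and Fz has risen, so I'll check board height and tilt by overlaying the model.

```bash
python3 - <<'E'
from h import *
out=[]
for c,(y0,y1,x0,x1) in (("side",(120,220,300,400)),("scene",(120,220,190,320))):
    k=vision.get_calibration(c); im=cv2.imread(f"pics/s_{c}.png"); S=6
    big=cv2.resize(im,None,fx=S,fy=S,interpolation=2)
    for zb,col in((.0205,(0,255,0)),(.0265,(0,0,255))):
        V={}
        for ix,x in enumerate((-.009,.009)):
            for iy,y in enumerate((-.12,.12)):
                for iz,z in enumerate((0,.1)): V[ix,iy,iz]=tuple(int(t) for t in (proj(k,P(.0072+x,zb+z,y))+.5)*S)
        for a in V:
            for b in V:
                if sum(i!=j for i,j in zip(a,b))==1: cv2.line(big,V[a],V[b],col,1)
    # box front outer outline in blue
    pts=[proj(k,P(.0162,z,y)) for y,z in((-.12,.02),(-.12,.115),(.12,.115),(.12,.02))]
    cv2.polylines(big,[((np.array(pts)+.5)*S).astype(int)],True,(255,0,0),1)
    cv2.imwrite(f"pics/ov_{c}.png",big[y0*S:y1*S,x0*S:x1*S][:600,:800])
E
```

```text
(no output)
```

View pics/ov_side.png

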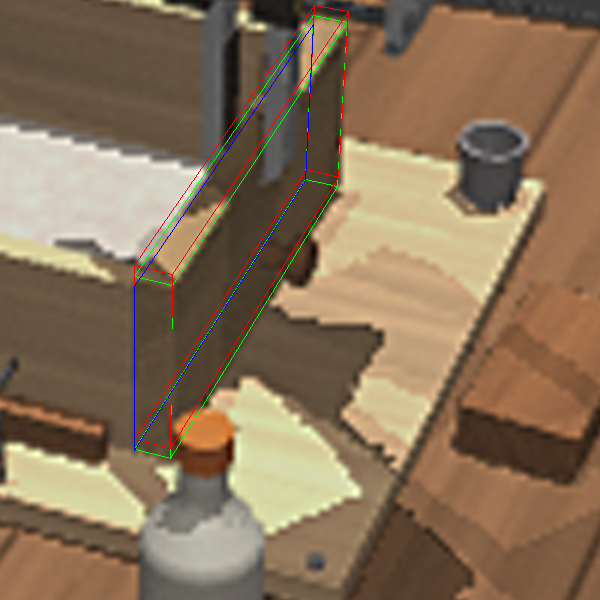

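View pics/ov_scene.png

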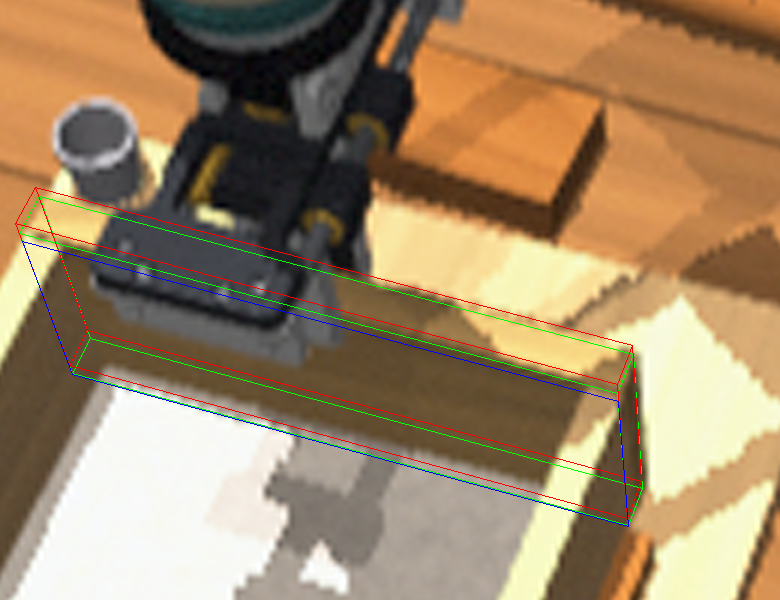

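```bash
python3 - <<'E'
from h import *
ims=[]
for c,(y0,x0) in (("side",(160,318)),("scene",(170,275))):
    k=vision.get_calibration(c); im=cv2.imread(f"pics/s_{c}.png"); S=12
    big=cv2.resize(im[y0:y0+34,x0:x0+34],None,fx=S,fy=S,interpolation=0)
    for zb,col in((.0205,(0,255,0)),(.0265,(0,0,255))):
        q=[(proj(k,P(.0072+x,zb+.1,y))+.5-np.array([x0,y0]))*S for x,y in((-.009,.0),(-.009,.12),(.009,.12),(.009,.0))]
        cv2.polylines(big,[np.array(q).astype(int)],False,col,1)
    ims.append(big)
cv2.imwrite("pics/ov2.png",np.hstack(ims)[:,:816])
E
```

```text
(no output)
```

View pics/ov2.png

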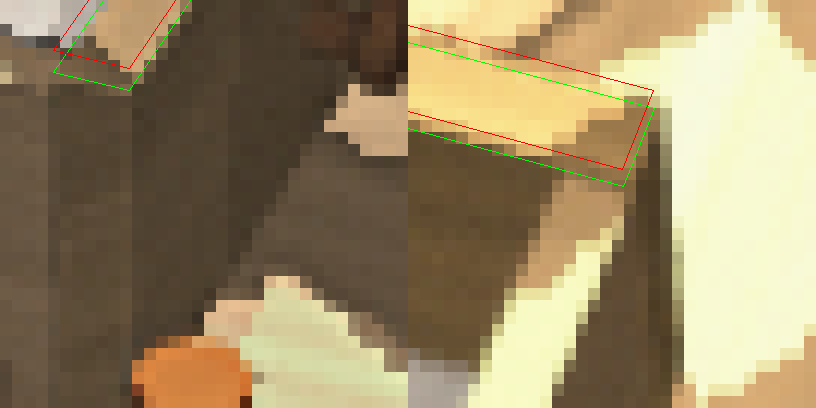

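Both views put the underside at about 21–23 mm, 1–3 mm above the box's edge and inside the −5 to +7 mm limit. Kinematics give about 20 mm. I see no tilt, so I'll hold steady, recheck the force and hand in.

```bash
python3 - <<'E'
from h import *
f0=np.array([-.55,-.33,-3.31])
for i in range(7):
    r.hold(.5); f=telemetry.current_wrist_force()-f0; e=telemetry.current_ee_pos()
    print(round(f[:2]@JX,2),round(f[2],2),round((e[:2]-B)@JX,4),round(telemetry.current_opening(),4),round(telemetry.current_t(),1))
vision.snapshot("side"); print([np.round(d["at"],3) for t in("front","box_front","glue","screw_tin") for d in models.mark_of(t,"side")[:1]])
print(r.sign_off())
E
```

```text
-9.6 6.13 0.0072 0.0174 22.8
-10.43 6.27 0.0072 0.0174 23.2
-9.96 5.68 0.0072 0.0175 23.8
-10.29 5.85 0.0072 0.0174 24.2
-10.61 5.93 0.0072 0.0174 24.8
-10.49 5.6 0.0072 0.0173 25.2
-10.37 5.83 0.0072 0.0177 25.8
[array([ 0.516, -0.237,  0.023]), array([ 0.522, -0.24 ,  0.02 ]), array([ 0.435, -0.001,  0.001]), array([ 0.436, -0.384,  0.018])]
the job is handed in; nothing more can be done
None
```

I fitted the widest front to the drawer box, and handed the job in while still gripping and pushing. It was the middle board in the rack. No verdict came back, so these are my own last checks:

- **Push:** it stayed between 9.6 and 10.6 N for more than 4 s. The box is about 16 mm back, and the last pictures show the pointer between the pins.
- **Alignment:** just before contact, the ends matched the box's sides within about 0.5 mm. The front is square to the box with the knob outwards.
- **Other items:** the final marks for the glue bottle and screw tin were unchanged. The other two fronts looked in place after the lift. I did not measure those fronts, the screwdriver or the offcut at the end.

**Where checks disagreed:**
- **Height of the lower edge:** the arm's position puts it level with the box's lower edge. The picture overlays put it 1–3 mm above, and the last network reading was 3 mm above. One earlier network reading gave 9–10 mm, over the 7 mm limit. I did not trust it, because that network had already read about 3 mm high in the rack.
- **Upward force:** the wrist also showed about 6 N upwards during the push, more than lifting off the board's 2.6 N weight would explain. I took it to be friction against the box and left it.

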